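# Load a cryobox into the freezer-rack tray and shut its gate

## Task

Load the square white cryobox into the steel freezer-rack tray: push it along the tray floor and down the lane between the two guide rails until it is fully home against the rubber buffers of the end stop, then push the swing gate fully shut across the lane behind it. The rails have just been wiped with disinfectant and are still wet, so neither the card box nor the gripper may touch either rail. Only push: keep the box flat on the tray without picking it up or tipping it, and leave the vials, bottle, dish, matchbox and cotton pot round about where they stand.

Things in the scene. Friction and masses are not known exactly. Their poses are not given: they have to be found in the camera images.
- rack_tray: Low stainless tray fixed to the bench, 335 x 144 mm, floor 4 mm thick (apron 130 mm wide). Origin: underside, on the lane's centre line; y points down the lane, from the open apron (floor starts y=-200 mm) to the end stop at right angles to it; x points across, away from the robot. End stop 54 mm high with two rubber buffers whose faces lie at y=+120 mm, so the box is home with its centre at y=+82 mm.
- guide_rail_near: Guide rail on the robot's side of the lane, not to be touched: straight aluminium bar 8 mm wide, its top 22 mm above the bench, from y=-60 to +120 mm in the tray's frame, inner face at x=-45 mm (the lane is 90 mm wide). Its origin and axes are the tray's.
- guide_rail_far: The like guide rail on the far side, inner face at x=+45 mm in the tray's frame, from y=-60 to +120 mm, top 22 mm above the bench. Its origin and axes are the tray's.
- cryobox: Closed white card box with a bar-code label on its lid, 76 x 76 mm and 52 mm high, about 0.25 kg, loose on the tray's apron before the mouth of the lane, somewhat askew and off centre. Origin: centre of its underside (4 mm above the bench); z up, y points roughly down the lane at the start, x across.
- gate (a joint): Angle of the swing gate about its upright pivot (rad): 0 = shut, bar straight across the lane (along the tray's x) at y=+30 mm behind a box that is home; it grows as the free end swings away from the stop, toward the apron and outward past the far side; starts near 2.1, stop at 2.5. Light friction (0.04 N m) holds it where it is left.
- gate_pivot (a point): Centre of the gate's pivot, on the far side of the lane at tray x=+63, y=+30 mm, 43 mm above the bench. The gate is a round steel bar of 8 mm diameter at this height, so it passes 17 mm above the rails; its head at the pivot is 20 mm across and reaches 56 mm above the bench.
- gate_knob (a point): Middle of the upright black knob at the free end of the gate bar, 132 mm from the pivot: 16 mm across, from 40 to 76 mm above the bench; this point is 63 mm above the bench. Shut, it stands at tray x=-69, y=+30 mm, beyond the near rail. On the way shut it is pushed toward the robot, then toward the end stop.
- vial_short: Bystander: small glass vial with grey cap, 17 mm wide, 39 mm high, standing behind the end stop. Origin: centre of its underside.
- vial_a: Bystander: small glass vial with grey cap, 17 mm wide, 49 mm high, standing behind the end stop. Origin: centre of its underside.
- vial_b: Bystander: glass vial with grey cap, 20 mm wide, 57 mm high, standing on the bench on the far side of the lane. Origin: centre of its underside.
- amber_bottle: Bystander: small amber bottle with black cap, 20 mm wide, 43 mm high, standing on the bench to the right of the note pad, clear of the tray. Origin: centre of its underside.
- dish: Bystander: closed petri dish, 91 mm wide, 15 mm high, on the bench behind the note pad. Origin: centre of its underside.
- match_box: Bystander: matchbox 36 x 51 x 15 mm lying on the bench at the left. Origin: centre of its underside.
- pot: Bystander: clear pot of cotton wool, 80 mm wide, 61 mm high, at the left. Origin: centre of its underside.

How it is judged:
By the outcome, as a careful person would: the job done as asked, in the order asked, and still so for the second after the job is handed in, with the robot touching nothing.
It also fails if it takes over 72 s, if anything falls off the work surface, if the arm or the gripper's body presses on something with over 40 N, if the wrist force passes 120 N, or if a joint passes its speed limit or range.

## Robot

A 7-joint arm with a two-finger parallel gripper is mounted at the origin on a cart in front of the work surface, level with it; the furniture and walls round the work are solid. World frame = base frame: x ahead of the robot, y to its left, z up, the work surface at z = 0. Lengths are in mm, angles in rad, forces in N, time in s.
With the tool pointing down it reaches from about 400 to 925 mm from the base axis. Payload 4.1 kg.
Tool frame: the origin (TCP) lies midway between the tips of the shut fingers; the grasp point (between the pads) lies 19 mm behind it; z points along the fingers, y is the line along which they close (so a half turn about z gives the same grasp; the last joint's range is limited). The gripper opens to 85 mm and grips with 20 to 120 N. Pads are 22 mm wide; open, the fingers measure 114 mm over their backs; the gripper's body (76 mm by 85 mm) begins 54 mm behind the grasp point. The pads swing forward as they close: fully open they stand 13 mm farther back than shut.
Start: joints at [1.128, 0.398, 0.045, 1.537, -0.019, 1.207, -0.051], TCP at [219.131, -611.984, 231.347] pointing down, gripper open.
Joint ranges: [-2.82, 2.82], [-0.49, 2.23], [-1.37, 1.46], [0, 2.46], [-1.36, 4.5], [0.23, 2], [-2.94, 2.94]. Speed limits (rad/s): [2.57, 2.57, 3.14, 3.14, 3.14, 3.14, 3.14].

## Interface

Orientations are given as a unit quaternion [w, x, y, z].
In Python, from plant import sense, capture, camera_info, finish_job, search_frame gives the robot as it stands.
- The arm moves only by the shell command python3 -m handwheel 'ROWS' [FORCE]. ROWS is JSON, a list of rows, each a list of 3 entries, a list of its own where there are three numbers: the shift along the tool's x, y, z normalised to -1 to 1, where 1 is 0.025 m, then the turn, a rotation vector about the tool's x, y, z normalised to -1 to 1, where 1 is 6 degrees, then the closure, from -1 (fully open) to 1 (shut), so that 0 is half open. A call has 1 to 20 rows; each row shifts and turns the commanded pose from where the row before left it, along the tool's axes as they then stand; what a row does not reach is not made up. A row lasts 1/12 s, in which the tool goes at most 41.7 mm and 7.16 degrees, less where a joint would pass 70% of its speed; a pose out of reach is approached as far as the arm can. A call with a number of a shift or a turn outside -1 to 1 is refused whole. A call with a gripper value outside its range is refused whole. The fingers move at their own pace and stop on an object; FORCE is the grip in N (left out, the last holds). Time passes only in rows, so rows that do not move let the fingers close. It gives the time, the measured TCP pose, the force, the opening and the grip force at its end, in the units of the state.
- sense(): the state, without advancing time (a new reading comes with each control period).
- capture(name): name is "side" or "top"; returns (picture, depth): 480x640x3 uint8, red, green, blue; 480x640 float32, mm along the optical axis (not along the pixel's ray), 0 where there is no reading.
- camera_info(name): a dict with "camera_matrix" (3x3 intrinsics, pixels), "eye" and "rotation" of the camera in the world. Camera axes: x right, y down, z forward; pixel columns grow to the right and rows downward; lengths in mm; the calibration is good to about 2 mm. A picture is of the moment at which its call begins. camera_info takes no time and is no camera call.
- finish_job(): hands the job in; it is judged then, once.
Trained networks look in the newest picture that a camera, given by its name, has taken for a name from the list of things; names that differ only in an ending like _2 or _b are one class to them, and where a whole thing is asked for, a point or a joint stands for the part that bears it (a point fixed in the world has none). Each returns a list of dicts, best first, with "score" (0 to 1); they miss things now and then, are a little off and sometimes report something else, mostly with a low value. They report only what shows in the picture. A call takes as long as a camera call.
- search_frame(query, camera): "position" ([row, column] in pixels, amid what is visible of it).
The state is a dict: "t": time; "joint_positions": joint angles; "joint_vel": joint speeds; "joint_torque": joint torques, N m; "eef_pos": TCP position; "ee_rot": TCP orientation; "contact_force": force on the tool from outside, world axes, zero at the start; "moment": the same for the moment, N m; "width": finger opening in mm; "gripper_force": force on a finger pad.
Only numpy, scipy, OpenCV 4.12 (cv2) and the standard library are available. Lean on these libraries where they do the work, as an engineer would, in place of code of your own. Each camera call takes 0.05 s, during which the arm holds its last target. There are 200 camera calls.

## Working session

There is one attempt and no reset: what is moved stays moved. The work goes in short steps, Python scripts to look and compute and a shell command to move; the robot and the scene stay as the last step left them, time stands still between calls to the robot, and variables do not carry over. Pictures are saved under pics/ and viewed, at most 11 in all, crops included, and the job is handed in when it is done.

```bash
mkdir -p pics; ls; python3 - <<'E'
from plant import *
import cv2,numpy as np
print(sense())
for c in("side","top"):
    p,d=capture(c); cv2.imwrite(f"pics/{c}0.png",p[:,:,::-1]); np.save(f"{c}_d.npy",d)
    i=camera_info(c); print(c,{k:np.round(v,4).tolist() for k,v in i.items() if k!='x'})
    for q in("rack_tray","guide_rail_near","guide_rail_far","cryobox","gate","gate_pivot","gate_knob"):
        print(q,[(np.round(r["position"]).tolist(),round(r["score"],2)) for r in search_frame(q,c)[:3]])
print(sense()["t"])
E
```

```text
pics
{'t': 0.0, 'joint_positions': array([ 1.12798386,  0.39916473,  0.04503039,  1.53788294, -0.01869878,
        1.206925  , -0.05068972]), 'joint_vel': array([-0.00072977, -0.00329876,  0.00162893,  0.00207438,  0.00212107,
       -0.00188969, -0.00095656]), 'joint_torque': array([ 7.77733330e-04, -4.75119603e+01,  1.36532854e+00, -2.54217303e+01,
        1.17206806e-02,  9.31421877e-03, -8.91058704e-06]), 'eef_pos': array([ 218.90547739, -611.34533472,  230.27972831]), 'ee_rot': array([-9.51157796e-04,  9.85249227e-01,  1.71122766e-01, -2.33134883e-04]), 'contact_force': array([ 1.03830249,  0.26410684, -0.58939325]), 'moment': array([-0.01062784,  0.02771996,  0.00547012]), 'gripper_force': 0.0, 'width': 85.23419916241154}
side {'camera_matrix': [[556.547, 0.0, 309.2619], [0.0, 556.547, 240.6068], [0.0, 0.0, 1.0]], 'eye': [487.4207, -963.5802, 963.4435], 'rotation': [-0.4089, 0.9109, -0.0458, 0.0326]}
rack_tray [([308.0, 264.0], 0.88), ([246.0, 277.0], 0.65)]
guide_rail_near [([292.0, 243.0], 0.85)]
guide_rail_far [([303.0, 285.0], 0.61), ([247.0, 275.0], 0.25)]
cryobox [([354.0, 252.0], 0.6), ([300.0, 284.0], 0.55)]
gate [([359.0, 326.0], 0.65), ([248.0, 274.0], 0.64), ([310.0, 301.0], 0.55)]
gate_pivot [([310.0, 266.0], 0.87)]
gate_knob [([313.0, 299.0], 0.59)]
top {'camera_matrix': [[577.2924, 0.0, 314.5221], [0.0, 577.2924, 240.1404], [0.0, 0.0, 1.0]], 'eye': [308.1126, 4.4966, 1331.2583], 'rotation': [-0.0817, 0.7099, -0.6951, 0.0788]}
rack_tray [([293.0, 374.0], 0.61)]
guide_rail_near [([306.0, 348.0], 0.87), ([255.0, 403.0], 0.5), ([294.0, 286.0], 0.16)]
guide_rail_far [([270.0, 361.0], 0.93), ([241.0, 350.0], 0.71), ([314.0, 182.0], 0.34)]
cryobox [([302.0, 432.0], 0.75)]
gate [([255.0, 394.0], 0.78)]
gate_pivot [([294.0, 373.0], 0.95)]
gate_knob [([256.0, 394.0], 0.66), ([171.0, 333.0], 0.41)]
0.8
```

View pics/side0.png

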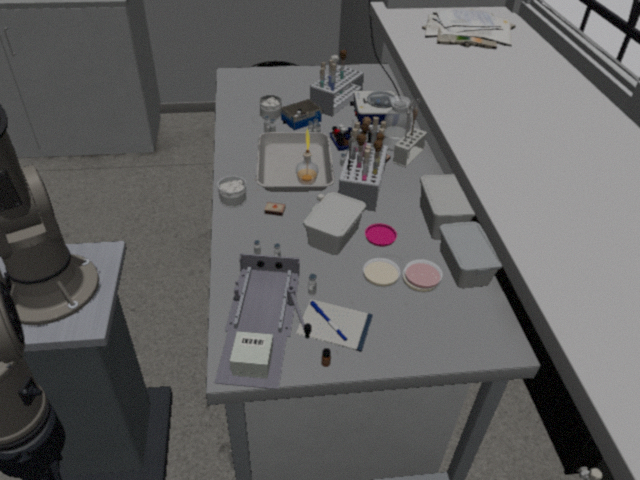

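View pics/top0.png

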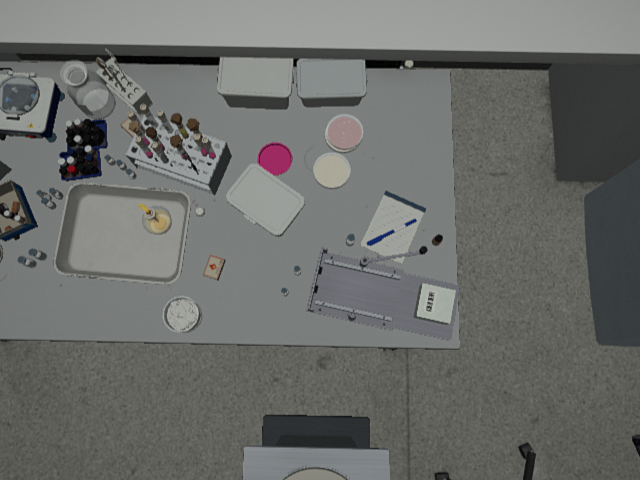

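The side view shows the tray at columns 220–300 with the stop at row 262, the box at (row 353, col 252) and the knob at about (330, 307). In the top view the box is at (302, 436), the pivot at (262, 365) and the knob at (250, 423). Next I'll enlarge both.

```bash
python3 - <<'E'
import cv2
a=cv2.imread("pics/top0.png")[225:350,295:470]; b=cv2.imread("pics/side0.png")[235:390,205:345]
cv2.imwrite("pics/topc.png",cv2.resize(a,None,fx=4.5,fy=4.5,interpolation=cv2.INTER_CUBIC))
cv2.imwrite("pics/sidec.png",cv2.resize(b,None,fx=3.8,fy=3.8,interpolation=cv2.INTER_CUBIC))
E
```

```text
(no output)
```

View pics/topc.png

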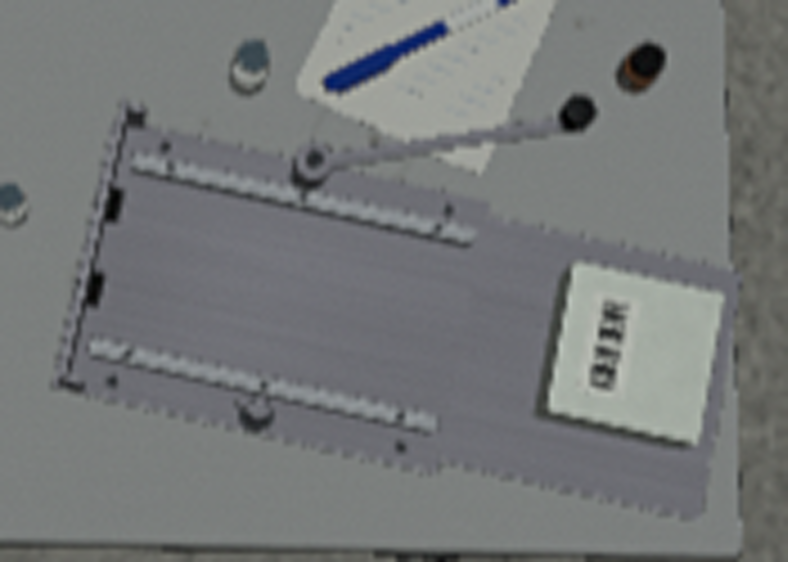

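View pics/sidec.png

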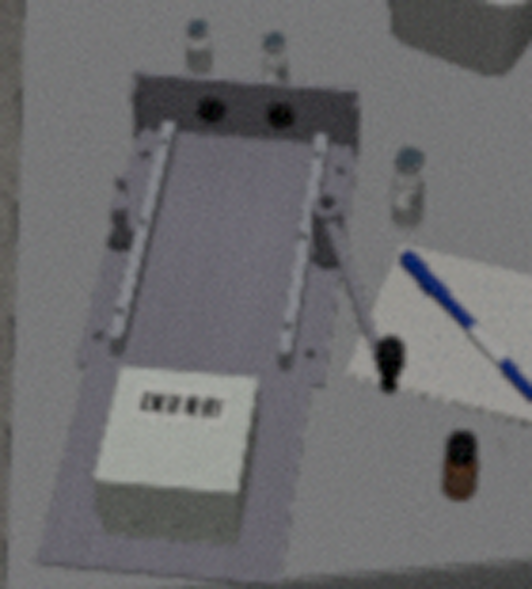

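```bash
cat > h.py <<'E'
import numpy as np
from scipy.optimize import least_squares
from scipy.spatial.transform import Rotation as R
from plant import *
I={c:camera_info(c) for c in("top","side")}
def rot(c):
    q=np.array(I[c]["rotation"]); return R.from_quat(q[[1,2,3,0]]).as_matrix() if q.size==4 else q
def proj(c,P):
    q=(np.atleast_2d(P)-I[c]["eye"])@rot(c); u=q@np.array(I[c]["camera_matrix"]).T; return u[:,:2]/u[:,2:]
def fit(obs,p0):   # obs: cam -> (local pts, pixels); pose x,y,yaw
    def W(p,L): L=np.array(L,float); return np.c_[R.from_euler('z',p[2]).apply(L)]+[p[0],p[1],0]
    f=lambda p:np.concatenate([(proj(c,W(p,L))-np.array(x)).ravel() for c,(L,x) in obs.items()])
    s=least_squares(f,p0,x_scale=[100,100,1],loss='soft_l1'); return s.x,f(s.x)
def tri(pt,ps):
    f=lambda P:np.r_[proj("top",P)[0]-pt,proj("side",P)[0]-ps]
    s=least_squares(f,[450,-400,30]); return s.x,s.fun
T=lambda a:np.array(a)/4.5+[295,225]-.4
S=lambda a:np.array(a)/3.8+[205,235]-.4
def tray2world(p,q): return R.from_euler('z',p[2]).as_matrix()[:2,:2]@np.array(q)+p[:2]
E
python3 - <<'E'
from h import *
np.set_printoptions(precision=2,suppress=True)
L=[[49,-60,22],[49,120,22],[-49,-60,22],[-49,120,22],[63,30,56],[65,-200,4],[-65,-200,4]]
t=T([(474,237),(135,160),(434,422),(92,347),(315,160),(737,270),(697,518)])
s=S([(286,358),(320,138),(117,343),(168,125),(328,203),(284,578),(38,560)])
p0=[400,-200,-.2]
for o in({"top":(L,t)},{"side":(L,s)},{"top":(L,t),"side":(L,s)}):
    p,r=fit(o,p0); print(p,r)
tray=p
for a,b in zip(t,s): print(tri(a,b))
B=[[38,38,56],[38,-38,56],[-38,-38,56],[-38,38,56]]
bt=T([(572,262),(726,292),(697,445),(543,412)]); bs=S([(258,375),(243,490),(97,480),(118,368)])
for o in({"top":(B,bt)},{"side":(B,bs)},{"top":(B,bt),"side":(B,bs)}):
    p,r=fit(o,p0); print("box",p,r)
for a,b in zip(bt,bs): print(tri(a,b)[0])
k=tri(T((580,108)),S((390,346))); print("knob",k)
Rm=R.from_euler('z',tray[2]).as_matrix()[:2,:2]
print("box in tray",Rm.T@(p[:2]-tray[:2]),p[2]-tray[2],"knob in tray",Rm.T@(k[0][:2]-tray[:2]))
E
```

```text
[ 492.45 -116.21   -0.2 ] [ 0.06 -0.3  -1.23 -0.09  0.82  0.49 -1.   -0.32 -0.62 -0.34  1.19  0.08
  0.66  0.42]
[ 493.58 -120.61   -0.2 ] [-0.   -0.64  0.42 -0.95 -0.38 -0.35  0.03 -0.61 -0.03 -0.32 -0.17  2.48
  0.19  1.61]
[ 493.09 -117.65   -0.2 ] [ 0.64 -0.64 -0.69 -0.22  1.54  0.16 -0.34 -0.43 -0.06 -0.58  1.77 -0.43
  1.41 -0.08 -0.37 -1.67  0.17 -1.78 -0.65 -1.41 -0.15 -1.46 -0.34 -1.24
 -0.65  1.25 -0.15  0.33]
(array([ 529.58, -185.5 ,   15.4 ]), array([-0.03, -0.27, -0.25,  0.06]))
(array([564.56, -11.3 ,  17.85]), array([ 0.02,  0.19,  0.19, -0.05]))
(array([ 434.24, -164.42,   14.23]), array([ 0.  ,  0.03,  0.02, -0.01]))
(array([468.4 ,   8.89,  17.69]), array([-0.01, -0.11, -0.12,  0.03]))
(array([ 560.85, -100.99,   52.14]), array([-0.03, -0.29, -0.28,  0.08]))
(array([ 518.16, -322.72,    2.18]), array([-0.07, -0.58, -0.49,  0.12]))
(array([ 390.1 , -298.43,    1.34]), array([-0.  , -0.02, -0.02,  0.  ]))
box [ 466.48 -257.78   -0.2 ] [-0.03 -0.26 -0.55  0.43  0.22  0.04  0.31 -0.19]
box [ 468.62 -260.01   -0.16] [-0.04 -0.16 -0.02  0.01 -0.11  0.47  0.18 -0.33]
box [ 467.59 -258.89   -0.18] [ 0.11 -0.51 -0.32 -0.4   1.06 -0.69  1.05 -0.31 -0.28 -0.27 -0.97 -0.16
 -0.93 -0.27  0.06 -0.96]
[ 511.66 -228.21   54.74]
[ 498.84 -303.69   55.75]
[ 423.7  -287.75   52.33]
[ 436.68 -213.2    51.14]
knob (array([ 584.36, -230.33,   74.06]), array([ 0.02,  0.19,  0.17, -0.05]))
box in tray [   2.69 -143.5 ] 0.016970383238847586 knob in tray [111.6  -92.59]
```

The tray is at about (493, −118), yaw −0.20, and the box at tray (+2.7, −143). The gate angle is about 1.95. I'll check the box yaw by segmenting the lid, and measure the post on the near side.

```bash
cat > box.py <<'E'
from h import *
import cv2
TR=np.array([493.1,-117.7,-.20])
def inv_tray(p): return R.from_euler('z',TR[2]).as_matrix()[:2,:2].T@(np.array(p)[:2]-TR[:2])
def ray(c,uv,z):
    d=rot(c)@np.linalg.inv(np.array(I[c]["camera_matrix"]))@[uv[0],uv[1],1]; e=np.array(I[c]["eye"]); return e+d*(z-e[2])/d[2]
def boxpose(img,c="top",thr=150,z=56):
    # lid in rectified tray-frame view at height z, 2 px/mm
    W=lambda q:np.r_[tray2world(TR,q),z]
    Q=np.float32([[-80,-210],[80,-210],[80,130],[-80,130]])
    H=cv2.getPerspectiveTransform(np.float32([proj(c,W(q))[0] for q in Q]),(Q+[80,210]).astype(np.float32)*2)
    im=cv2.warpPerspective(img,H,(320,680),flags=cv2.INTER_CUBIC)
    g=cv2.cvtColor(im,cv2.COLOR_RGB2GRAY); m=(g>thr).astype(np.uint8)
    m=cv2.morphologyEx(m,cv2.MORPH_OPEN,np.ones((15,15)));
    cs,_=cv2.findContours(m,0,2); k=max(cs,key=cv2.contourArea)
    (x,y),s,a=cv2.minAreaRect(cv2.convexHull(k)); a=(a+45)%90-45
    return x/2-80,y/2-210,a,s[0]/2,s[1]/2,im
E
python3 - <<'E'
from box import *
for c in("top","side"):
    im=cv2.imread(f"pics/{c}0.png")[:,:,::-1].copy()
    for t in(130,145,160): print(c,t,np.round(boxpose(im,c,t)[:5],2))
    cv2.imwrite(f"pics/r{c}.png",boxpose(im,c)[5][:,:,::-1])
for n,a,b in(("postTop",(255,400),(122,183)),("postbase",(255,420),(120,240))):
    w,r=tri(T(a),S(b)); print(n,w.round(1),r.round(1),inv_tray(w).round(1))
p=np.hstack([cv2.imread("pics/rtop.png"),cv2.imread("pics/rside.png")])
cv2.imwrite("pics/r.png",p[:600])
E
```

```text
top 130 [   2.75 -143.25    0.     74.5    74.5 ]
top 145 [   2.5 -143.     0.    74.    73. ]
top 160 [   2.5 -143.     0.    73.    72. ]
side 130 [   3.   -144.75    0.     74.     75.5 ]
side 145 [   3.25 -145.      0.     72.5    73.  ]Traceback (most recent call last):
  File "<stdin>", line 4, in <module>
  File "box.py", line 15, in boxpose
    cs,_=cv2.findContours(m,0,2); k=max(cs,key=cv2.contourArea)
                                    ~~~^^^^^^^^^^^^^^^^^^^^^^^^
ValueError: max() iterable argument is empty
```

```bash
sed -i 's/np.ones((15,15))/np.ones((5,5))/; s/thr=150/thr=130/' box.py
python3 - <<'E'
from box import *
for c in("top","side"):
    im=cv2.imread(f"pics/{c}0.png")[:,:,::-1].copy()
    for t in(120,130,140): print(c,t,np.round(boxpose(im,c,t)[:5],2))
    cv2.imwrite(f"pics/r{c}.png",boxpose(im,c)[5][:,:,::-1])
for n,a,b in(("postTop",(255,400),(122,183)),("postbase",(255,420),(120,240))):
    w,r=tri(T(a),S(b)); print(n,w.round(1),r.round(1),inv_tray(w).round(1))
p=np.hstack([cv2.imread("pics/rtop.png"),cv2.imread("pics/rside.png")])
cv2.imwrite("pics/r.png",p[:600])
E
```

```text
top 120 [   2.5  -143.25    0.     76.5    78.  ]
top 130 [   2.5  -143.25    0.     75.5    76.  ]
top 140 [   2.5 -143.     0.    75.    75. ]
side 120 [   3.25 -144.5     0.     76.5    77.  ]
side 130 [   3.25 -144.75    0.     75.5    75.5 ]
side 140 [   3.25 -144.75    0.     73.5    74.5 ]
postTop [440.2 -71.9  50.3] [-0.  -0.2 -0.2  0. ] [-61.   34.4]
postbase [435.4 -74.6   3.6] [-0.1 -0.4 -0.4  0.1] [-65.1  30.7]
```

View pics/r.png

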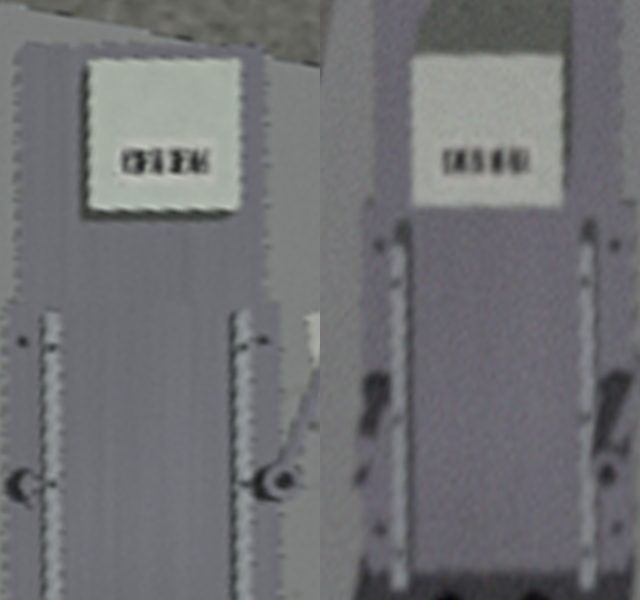

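The box is nearly square to the lane (under 1° off) at tray (2.8, −143). The gate post stands at tray (−61, 34), which is clear of a push from behind. I'll turn the tool square to the lane and go behind the box.

```bash
python3 -m handwheel '[[[0,0,0],[0,0,-0.98],0],[[0,0,0],[0,0,-0.98],0],[[0,0,0],[0,0,-0.98],0],[[0,0,0],[0,0,-0.98],0],[[0,0,0],[0,0,-0.98],0],[[0,0,0],[0,0,-0.98],0],[[0,0,0],[0,0,-0.98],0],[[0,0,0],[0,0,-0.98],0],[[0,0,0],[0,0,-0.98],0],[[0,0,0],[0,0,-0.98],0]]'
python3 -m handwheel '[[[0.72,0.38,0.18],[0,0,0],0],[[0.72,0.38,0.18],[0,0,0],0],[[0.72,0.38,0.18],[0,0,0],0],[[0.72,0.38,0.18],[0,0,0],0],[[0.72,0.38,0.18],[0,0,0],0],[[0.72,0.38,0.18],[0,0,0],0],[[0.72,0.38,0.18],[0,0,0],0],[[0.72,0.38,0.18],[0,0,0],0],[[0.72,0.38,0.18],[0,0,0],0],[[0.72,0.38,0.18],[0,0,0],0],[[0.72,0.38,0.18],[0,0,0],0],[[0.72,0.38,0.18],[0,0,0],0],[[0.72,0.38,0.18],[0,0,0],0],[[0.72,0.38,0.18],[0,0,0],0],[[0.72,0.38,0.18],[0,0,0],0],[[0.72,0.38,0.18],[0,0,0],0],[[0,0,0],[0,0,0],0],[[0,0,0],[0,0,0],0]]'
cat > st.py <<'E'
from box import *
def st():
    s=sense(); q=s["ee_rot"]; r=R.from_quat(q[[1,2,3,0]]); m=r.as_matrix()
    print("t",round(s["t"],2),"tray xy",inv_tray(s["eef_pos"]).round(1),"z",round(s["eef_pos"][2],1),"yaw-want(deg)",round(np.degrees(np.arctan2(m[1,0],m[0,0])-(np.pi/2+TR[2])),2),"tilt",m[:,2].round(3),"F",s["contact_force"].round(1),"w",round(s["width"],1),"q7",round(s["joint_positions"][6],2))
if __name__=="__main__": st()
E
python3 st.py
```

```text
t: 1.63
eef_pos: [219.0, -612.0, 231.4]
ee_rot: [0.0, 0.773, 0.635, -0.0]
contact_force: [-0.2, 0.7, 0.3]
width: 42.5
gripper_force: 0.0
t: 3.13
eef_pos: [426.2, -359.1, 159.3]
ee_rot: [-0.0, 0.773, 0.634, -0.0]
contact_force: [-0.8, -0.7, 0.5]
width: 42.8
gripper_force: 0.0
t 3.13 tray xy [ -17.6 -249.9] z 159.3 yaw-want(deg) 0.12 tilt [-0.  0. -1.] F [-0.8 -0.7  0.5] w 42.8 q7 0.33
```

```bash
python3 -m handwheel '[[[0.7,0.4,0],[0,0,0],0],[[0.7,0.4,0],[0,0,0],0],[[0,0,0.6],[0,0,0],0],[[0,0,0.6],[0,0,0],0],[[0,0,0.6],[0,0,0],0],[[0,0,0.6],[0,0,0],0],[[0,0,0.6],[0,0,0],0],[[0,0,0.6],[0,0,0],0],[[0,0,0.6],[0,0,0],0],[[0,0,0.6],[0,0,0],0],[[0,0,0.55],[0,0,0],0],[[0,0,0],[0,0,0],0],[[0,0,0],[0,0,0],0]]'
python3 st.py; python3 - <<'E'
from h import *
import cv2
a=capture("top")[0][230:350,300:480]; b=capture("side")[0][250:400,200:340]
cv2.imwrite("pics/v1.png",np.hstack([cv2.resize(a,(440,293)),cv2.resize(b,(350,375))[:293]])[:,:,::-1])
cv2.imwrite("pics/v1.png",np.hstack([cv2.resize(a,(440,300)),cv2.resize(b,(350,300))])[:,:,::-1])
E
```

```text
t: 4.22
eef_pos: [451.0, -330.9, 25.3]
ee_rot: [-0.0, 0.775, 0.632, -0.001]
contact_force: [-0.3, -0.2, 0.5]
width: 42.4
gripper_force: 0.0
t 4.22 tray xy [   1.1 -217.4] z 25.3 yaw-want(deg) -0.14 tilt [-0.001 -0.    -1.   ] F [-0.3 -0.2  0.5] w 42.4 q7 0.19
```

View pics/v1.png

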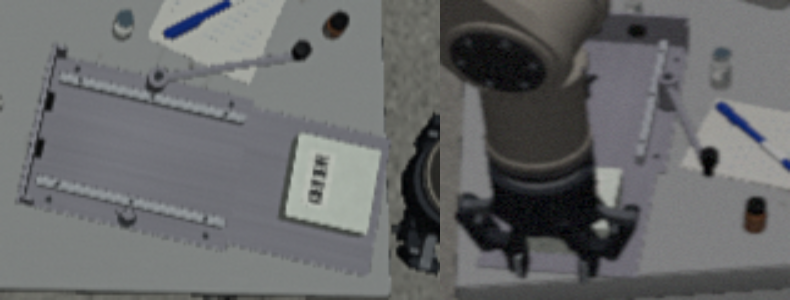

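The top view shows the box clear ahead of the gripper, and the side view shows the two fingers centred behind it. I'll push to just before the mouth and look.

```bash
python3 -m handwheel '[[[0.2,0,0],[0,0,0],0],[[0.2,0,0],[0,0,0],0],[[0.2,0,0],[0,0,0],0],[[0.2,0,0],[0,0,0],0],[[0.15,0,0],[0,0,0],0],[[0.15,0,0],[0,0,0],0],[[0.15,0,0],[0,0,0],0],[[0.15,0,0],[0,0,0],0],[[0.15,0,0],[0,0,0],0],[[0.15,0,0],[0,0,0],0],[[0.15,0,0],[0,0,0],0],[[0.15,0,0],[0,0,0],0],[[0.15,0,0],[0,0,0],0],[[0.15,0,0],[0,0,0],0],[[0.15,0,0],[0,0,0],0],[[0.1,0,0],[0,0,0],0],[[0,0,0],[0,0,0],0],[[0,0,0],[0,0,0],0]]'
python3 st.py; python3 - <<'E'
from box import *
im=capture("top")[0]; r=boxpose(im); print(np.round(r[:5],2))
b=capture("side")[0][250:400,200:340]
cv2.imwrite("pics/v2.png",np.hstack([cv2.resize(r[5][:,:,::-1],None,fx=.85,fy=.85),cv2.resize(b[:,:,::-1],(450,578))]))
E
```

```text
t: 5.82
eef_pos: [465.0, -266.2, 25.3]
ee_rot: [-0.0, 0.774, 0.633, 0.0]
contact_force: [0.1, -2.1, 1.0]
width: 42.6
gripper_force: 0.8
t 5.82 tray xy [   2.  -151.1] z 25.3 yaw-want(deg) -0.0 tilt [ 0.     0.001 -1.   ] F [ 0.1 -2.1  1. ] w 42.6 q7 0.07
[   2.75 -102.      0.     75.     76.5 ]
```

View pics/v2.png

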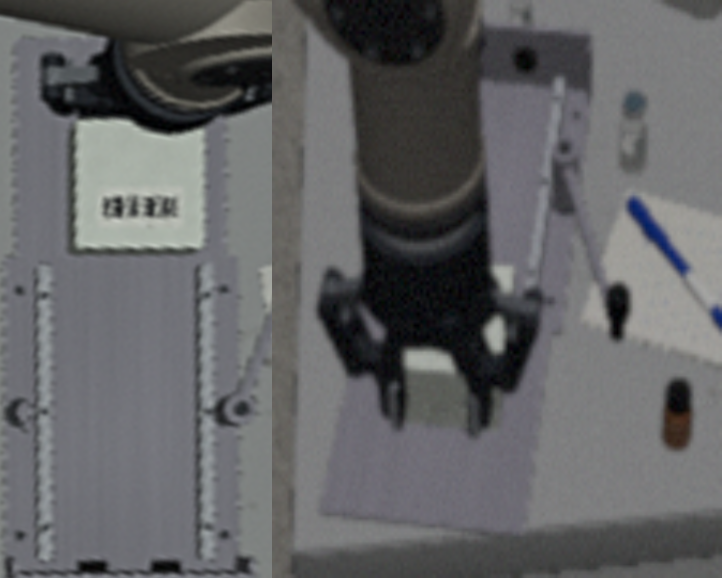

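The rectified view shows the box square, 2.8 mm toward the far side and just before the mouth. I'll ease it toward the centre line while pushing on.

```bash
python3 -m handwheel '[[[0.15,-0.012,0],[0,0,0],0],[[0.15,-0.012,0],[0,0,0],0],[[0.15,-0.012,0],[0,0,0],0],[[0.15,-0.012,0],[0,0,0],0],[[0.15,-0.012,0],[0,0,0],0],[[0.15,-0.012,0],[0,0,0],0],[[0.15,-0.012,0],[0,0,0],0],[[0.15,-0.012,0],[0,0,0],0],[[0.15,-0.012,0],[0,0,0],0],[[0.15,-0.012,0],[0,0,0],0],[[0,0,0],[0,0,0],0],[[0,0,0],[0,0,0],0]]'
python3 st.py; python3 - <<'E'
from box import *
im=capture("top")[0]; r=boxpose(im); print(np.round(r[:5],2))
im=capture("side")[0]; print(np.round(boxpose(im,"side")[:5],2))
E
```

```text
t: 6.92
eef_pos: [469.6, -229.3, 25.6]
ee_rot: [-0.0, 0.774, 0.633, 0.0]
contact_force: [-0.6, -0.4, 0.8]
width: 42.6
gripper_force: 0.0
t 6.92 tray xy [  -0.9 -114. ] z 25.6 yaw-want(deg) 0.0 tilt [ 0.  0. -1.] F [-0.6 -0.4  0.8] w 42.6 q7 0.0
[  3.5 -36.5   0.  131.   84. ]
[ -6.5 -97.5   0.   14.   32. ]
```

```bash
sed -i 's/np.ones((5,5))/np.ones((25,25))/' box.py
python3 - <<'E'
from box import *
im=capture("top")[0]
for t in(130,145): r=boxpose(im,thr=t); print(np.round(r[:5],2))
cv2.imwrite("pics/v3.png",r[5][:600,:,::-1])
E
```

```text
[ -0.25 -64.5    0.    74.    74.5 ]
[ -0.25 -64.5    0.    74.    73.5 ]
```

View pics/v3.png

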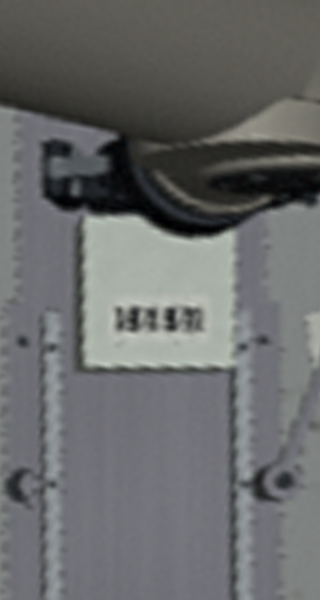

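The box is centred (x ≈ −0.2 mm), square and entering the lane, so I'll push straight on.

```bash
python3 -m handwheel '[[[0.2,0.002,0],[0,0,0],0],[[0.24,0,0],[0,0,0],0],[[0.24,0,0],[0,0,0],0],[[0.24,0,0],[0,0,0],0],[[0.24,0,0],[0,0,0],0],[[0.24,0,0],[0,0,0],0],[[0.24,0,0],[0,0,0],0],[[0.24,0,0],[0,0,0],0],[[0.24,0,0],[0,0,0],0],[[0.24,0,0],[0,0,0],0],[[0.24,0,0],[0,0,0],0],[[0.24,0,0],[0,0,0],0],[[0.24,0,0],[0,0,0],0],[[0.24,0,0],[0,0,0],0],[[0.24,0,0],[0,0,0],0],[[0.2,0,0],[0,0,0],0],[[0.15,0,0],[0,0,0],0],[[0.1,0,0],[0,0,0],0],[[0,0,0],[0,0,0],0],[[0,0,0],[0,0,0],0]]'
python3 st.py; python3 - <<'E'
from box import *
im=capture("top")[0]; r=boxpose(im,thr=140); print(np.round(r[:5],2))
E
```

```text
t: 8.73
eef_pos: [489.4, -130.8, 25.4]
ee_rot: [-0.0, 0.774, 0.633, 0.0]
contact_force: [-0.0, -0.2, -0.0]
width: 42.3
gripper_force: 0.0
t 8.73 tray xy [ -1.  -13.6] z 25.4 yaw-want(deg) -0.01 tilt [-0.     0.001 -1.   ] F [-0.  -0.2 -0. ] w 42.3 q7 -0.2
[-0.5 36.5  0.  72.  73. ]
```

```bash
python3 -m handwheel '[[[0.16,0,0],[0,0,0],0],[[0.16,0,0],[0,0,0],0],[[0.16,0,0],[0,0,0],0],[[0.16,0,0],[0,0,0],0],[[0.16,0,0],[0,0,0],0],[[0.16,0,0],[0,0,0],0],[[0.16,0,0],[0,0,0],0],[[0.16,0,0],[0,0,0],0],[[0.16,0,0],[0,0,0],0],[[0.12,0,0],[0,0,0],0],[[0.08,0,0],[0,0,0],0],[[0.06,0,0],[0,0,0],0],[[0,0,0],[0,0,0],0],[[0,0,0],[0,0,0],0]]'
python3 st.py; python3 - <<'E'
from box import *
im=capture("top")[0]; r=boxpose(im,thr=140); print(np.round(r[:5],2))
E
python3 -m handwheel '[[[0.04,0,0],[0,0,0],0],[[0.04,0,0],[0,0,0],0],[[0,0,0],[0,0,0],0]]'
```

```text
t: 9.95
eef_pos: [498.1, -89.7, 25.6]
ee_rot: [0.0, 0.774, 0.633, 0.0]
contact_force: [0.1, -0.1, 0.1]
width: 43.0
gripper_force: 0.0
t 9.95 tray xy [-0.7 28.4] z 25.6 yaw-want(deg) -0.03 tilt [ 0.001  0.    -1.   ] F [ 0.1 -0.1  0.1] w 43.0 q7 -0.29
[-0.25 78.5   0.   72.   73.5 ]
t: 10.25
eef_pos: [498.3, -88.6, 25.7]
ee_rot: [0.0, 0.775, 0.633, -0.0]
contact_force: [0.4, -2.4, 0.9]
width: 42.9
gripper_force: 1.1
```

```bash
for i in 1; do python3 -m handwheel '[[[0.04,0,0],[0,0,0],0],[[0.04,0,0],[0,0,0],0],[[0,0,0],[0,0,0],0]]'; done; python3 st.py
python3 -m handwheel '[[[0.04,0,0],[0,0,0],0],[[0,0,0],[0,0,0],0]]'; python3 st.py
```

```text
t: 10.5
eef_pos: [498.8, -86.3, 25.7]
ee_rot: [0.0, 0.774, 0.633, 0.0]
contact_force: [-0.6, -2.6, 1.6]
width: 42.5
gripper_force: 1.3
t 10.5 tray xy [-0.7 31.9] z 25.7 yaw-want(deg) -0.04 tilt [ 0. -0. -1.] F [-0.6 -2.6  1.6] w 42.5 q7 -0.3
t: 10.67
eef_pos: [499.0, -85.3, 25.7]
ee_rot: [0.0, 0.774, 0.633, 0.0]
contact_force: [0.5, -3.1, 2.3]
width: 42.7
gripper_force: 1.5
t 10.67 tray xy [-0.7 32.9] z 25.7 yaw-want(deg) -0.04 tilt [ 0. -0. -1.] F [ 0.5 -3.1  2.3] w 42.7 q7 -0.3
```

```bash
python3 -m handwheel '[[[0.04,0,0],[0,0,0],0],[[0,0,0],[0,0,0],0]]'; python3 -m handwheel '[[[0.04,0,0],[0,0,0],0],[[0,0,0],[0,0,0],0]]'; python3 st.py
python3 - <<'E'
from box import *
im=capture("top")[0]; r=boxpose(im,thr=140); print(np.round(r[:5],2))
E
```

```text
t: 10.83
eef_pos: [499.1, -84.5, 25.7]
ee_rot: [0.0, 0.774, 0.633, -0.0]
contact_force: [-0.6, -4.2, 1.9]
width: 42.7
gripper_force: 1.9
t: 11.0
eef_pos: [499.1, -84.5, 25.7]
ee_rot: [0.001, 0.775, 0.632, -0.001]
contact_force: [-1.4, -5.7, 2.5]
width: 42.8
gripper_force: 2.9
t 11.0 tray xy [-0.7 33.7] z 25.7 yaw-want(deg) -0.08 tilt [-0.    -0.002 -1.   ] F [-1.4 -5.7  2.5] w 42.8 q7 -0.31
[-0.25 84.    0.   73.5  71.  ]
```

The box has stopped advancing and the force is rising, so it is at the buffers. I'll press once more to confirm, then back off and lift.

```bash
python3 -m handwheel '[[[0.06,0,0],[0,0,0],0],[[0,0,0],[0,0,0],0],[[0,0,0],[0,0,0],0]]'
python3 -m handwheel '[[[-0.1,0,0],[0,0,0],0],[[-0.3,0,0],[0,0,0],0],[[-0.5,0,0],[0,0,0],0],[[-0.2,0,-0.5],[0,0,0],1],[[0,0,-0.7],[0,0,0],1],[[0,0,-0.8],[0,0,0],1],[[0,0,-0.8],[0,0,0],1],[[0,0,-0.8],[0,0,0],1],[[0,0,-0.8],[0,0,0],1],[[0,0,0],[0,0,0],1],[[0,0,0],[0,0,0],1]]'
python3 st.py
python3 - <<'E'
from box import *
im=capture("top")[0]; r=boxpose(im,thr=140); print(np.round(r[:5],2))
E
```

```text
t: 11.3
eef_pos: [499.0, -84.5, 25.7]
ee_rot: [0.001, 0.775, 0.632, -0.001]
contact_force: [-2.0, -7.8, 3.5]
width: 42.5
gripper_force: 4.3
t: 12.22
eef_pos: [494.8, -108.0, 136.2]
ee_rot: [0.001, 0.774, 0.633, 0.001]
contact_force: [0.7, 0.2, -0.7]
width: -0.2
gripper_force: 0.0
t 12.22 tray xy [-0.3  9.9] z 136.2 yaw-want(deg) 0.01 tilt [ 0.002  0.    -1.   ] F [ 0.7  0.2 -0.7] w -0.2 q7 -0.17
[-0.5 82.5  0.  73.  74. ]
```

The box is home (y = 82.5, centred). Next the gate: go behind the knob and turn the shut fingers to face along its tangent.

```bash
python3 -m handwheel '[[[-0.46,0.695,0],[0,0,0],1],[[-0.46,0.695,0],[0,0,0],1],[[-0.46,0.695,0],[0,0,0],1],[[-0.46,0.695,0],[0,0,0],1],[[-0.46,0.695,0],[0,0,0],1],[[-0.46,0.695,0],[0,0,0],1],[[-0.46,0.695,0],[0,0,0],1],[[-0.46,0.695,0],[0,0,0],1],[[0,0,0],[0,0,0],1]]'
python3 -m handwheel '[[[0,0,0],[0,0,-0.98],1],[[0,0,0],[0,0,-0.98],1],[[0,0,0],[0,0,-0.98],1],[[0,0,0],[0,0,-0.98],1],[[0,0,0],[0,0,-0.98],1],[[0,0,0],[0,0,-0.98],1],[[0,0,0],[0,0,-0.98],1],[[0,0,0],[0,0,-0.98],1],[[0,0,0],[0,0,-0.98],1],[[0,0,0],[0,0,-0.98],1],[[0,0,0],[0,0,-0.98],1],[[0,0,0],[0,0,-0.98],1],[[0,0,0],[0,0,-0.98],1],[[0,0,0],[0,0,-0.98],1],[[0,0,0],[0,0,-0.98],1],[[0,0,0],[0,0,-0.98],1],[[0,0,0],[0,0,-0.98],1],[[0,0,0],[0,0,-0.98],1],[[0,0,0],[0,0,-0.98],1],[[0,0,0],[0,0,0],1]]'
python3 st.py
python3 - <<'E'
from box import *
w,r=tri(T((640,62)),S((460,440))); print("bottle cap",w.round(1),inv_tray(w).round(1))
a=capture("top")[0][225:350,295:470]; b=capture("side")[0][235:390,205:365]
cv2.imwrite("pics/v4.png",np.hstack([cv2.resize(a,(400,286)),cv2.resize(b,(295,286))])[:,:,::-1])
E
```

```text
t: 13.02
eef_pos: [613.0, -229.6, 133.2]
ee_rot: [0.0, 0.775, 0.632, -0.0]
contact_force: [-0.8, -0.6, 0.4]
width: -0.5
gripper_force: 0.0
t: 14.68
eef_pos: [610.7, -225.4, 133.7]
ee_rot: [-0.001, -0.09, 0.996, 0.001]
contact_force: [-0.9, 0.7, -0.4]
width: 0.2
gripper_force: 0.0
t 14.68 tray xy [136.7 -82.2] z 133.7 yaw-want(deg) -248.16 tilt [-0.003  0.002 -1.   ] F [-0.9  0.7 -0.4] w 0.2 q7 1.72
bottle cap [ 618.3 -268.4   37. ] [ 152.6 -122.8]
```

View pics/v4.png

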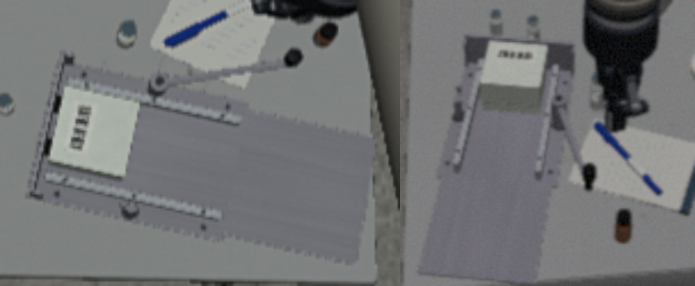

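The box sits home against the stop, and the gripper hovers beside the knob, clear of the bottle. I'll descend to z ≈ 54 and sweep the knob round about half of its arc.

```bash
python3 -m handwheel '[[[0,0,0.64],[0,0,0],1],[[0,0,0.64],[0,0,0],1],[[0,0,0.64],[0,0,0],1],[[0,0,0.64],[0,0,0],1],[[0,0,0.62],[0,0,0],1],[[0.1,0,0],[0,0,0],1],[[0.2,0,0],[0,0,0],1],[[0,0,0],[0,0,0],1]]'
python3 st.py
python3 -m handwheel '[[[0.37,-0.04,0],[0,0,0.667],1],[[0.37,-0.04,0],[0,0,0.667],1],[[0.37,-0.04,0],[0,0,0.667],1],[[0.37,-0.04,0],[0,0,0.667],1],[[0.37,-0.04,0],[0,0,0.667],1],[[0.37,-0.04,0],[0,0,0.667],1],[[0.37,-0.04,0],[0,0,0.667],1],[[0.37,-0.04,0],[0,0,0.667],1],[[0.37,-0.04,0],[0,0,0.667],1],[[0.37,-0.04,0],[0,0,0.667],1],[[0.37,-0.04,0],[0,0,0.667],1],[[0.37,-0.04,0],[0,0,0.667],1],[[0,0,0],[0,0,0],1],[[0,0,0],[0,0,0],1]]'
python3 st.py
python3 - <<'E'
from box import *
a=capture("top")[0][225:350,295:470]; b=capture("side")[0][235:390,205:365]
cv2.imwrite("pics/v5.png",np.hstack([cv2.resize(a,(400,286)),cv2.resize(b,(295,286))])[:,:,::-1])
E
```

```text
t: 15.45
eef_pos: [603.8, -228.3, 56.4]
ee_rot: [-0.0, -0.089, 0.996, -0.0]
contact_force: [-0.2, -0.1, 0.4]
width: 0.2
gripper_force: 0.0
t 15.45 tray xy [130.5 -86.4] z 56.4 yaw-want(deg) -248.37 tilt [-0.001 -0.001 -1.   ] F [-0.2 -0.1  0.4] w 0.2 q7 1.67
t: 16.62
eef_pos: [497.4, -217.5, 57.3]
ee_rot: [0.001, 0.323, 0.946, -0.0]
contact_force: [0.5, 1.1, 0.1]
width: 0.3
gripper_force: 0.0
t 16.62 tray xy [ 24.  -96.9] z 57.3 yaw-want(deg) 63.76 tilt [ 0.002 -0.001 -1.   ] F [0.5 1.1 0.1] w 0.3 q7 0.98
```

View pics/v5.png

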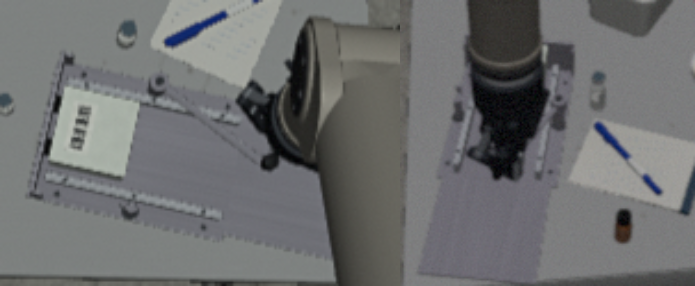

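The gate is swinging with the fingers squarely behind the knob at about 64°, so I'll continue the arc.

```bash
python3 -m handwheel '[[[0.42,-0.04,0],[0,0,0.667],1],[[0.37,-0.04,0],[0,0,0.667],1],[[0.37,-0.04,0],[0,0,0.667],1],[[0.37,-0.04,0],[0,0,0.667],1],[[0.37,-0.04,0],[0,0,0.667],1],[[0.37,-0.04,0],[0,0,0.667],1],[[0.37,-0.04,0],[0,0,0.667],1],[[0.37,-0.04,0],[0,0,0.667],1],[[0.37,-0.04,0],[0,0,0.667],1],[[0.37,-0.04,0],[0,0,0.667],1],[[0.37,-0.04,0],[0,0,0.667],1],[[0.37,-0.04,0],[0,0,0.667],1],[[0.37,-0.04,0],[0,0,0.667],1],[[0,0,0],[0,0,0],1],[[0,0,0],[0,0,0],1]]'
python3 st.py
```

```text
t: 17.97
eef_pos: [430.6, -119.9, 56.3]
ee_rot: [0.0, 0.705, 0.709, 0.0]
contact_force: [0.2, 0.1, 0.5]
width: -0.1
gripper_force: 0.0
t 17.97 tray xy [-60.9 -14.6] z 56.3 yaw-want(deg) 11.84 tilt [ 0.001 -0.    -1.   ] F [0.2 0.1 0.5] w -0.1 q7 0.03
```

```bash
python3 -m handwheel '[[[0.37,-0.04,0],[0,0,0.667],1],[[0.37,-0.06,0],[0,0,0.667],1],[[0.15,-0.03,0],[0,0,0.33],1],[[0.1,0,0],[0,0,0.2],1],[[0,0,0],[0,0,0],1],[[0,0,0],[0,0,0],1]]'
python3 st.py
python3 -m handwheel '[[[0.06,0,0],[0,0,0],1],[[0.06,0,0],[0,0,0],1],[[0,0,0],[0,0,0],1]]'
python3 st.py
```

```text
t: 18.47
eef_pos: [428.5, -95.7, 56.2]
ee_rot: [0.0, 0.771, 0.637, 0.0]
contact_force: [0.1, 0.1, -0.2]
width: -0.0
gripper_force: 0.0
t 18.47 tray xy [-67.7   8.7] z 56.2 yaw-want(deg) 0.52 tilt [ 0.001 -0.    -1.   ] F [ 0.1  0.1 -0.2] w -0.0 q7 -0.21
t: 18.72
eef_pos: [428.8, -92.5, 56.1]
ee_rot: [0.0, 0.772, 0.636, 0.0]
contact_force: [0.6, -1.2, 0.0]
width: 0.4
gripper_force: 0.2
t 18.72 tray xy [-68.   11.9] z 56.1 yaw-want(deg) 0.47 tilt [ 0. -0. -1.] F [ 0.6 -1.2  0. ] w 0.4 q7 -0.22
```

```bash
python3 -m handwheel '[[[0.04,0,0],[0,0,0],1],[[0.04,0,0],[0,0,0],1],[[0,0,0],[0,0,0],1]]'; python3 st.py
python3 -m handwheel '[[[0.04,0,0],[0,0,0],1],[[0.04,0,0],[0,0,0],1],[[0,0,0],[0,0,0],1]]'; python3 st.py
```

```text
t: 18.97
eef_pos: [428.8, -92.2, 56.1]
ee_rot: [0.001, 0.772, 0.636, -0.001]
contact_force: [-0.0, -6.3, -0.2]
width: -0.3
gripper_force: 2.7
t 18.97 tray xy [-68.1  12.2] z 56.1 yaw-want(deg) 0.41 tilt [ 0.    -0.002 -1.   ] F [-0.  -6.3 -0.2] w -0.3 q7 -0.22
t: 19.22
eef_pos: [428.8, -92.0, 56.1]
ee_rot: [0.002, 0.772, 0.635, -0.002]
contact_force: [-1.2, -9.4, 0.5]
width: -0.2
gripper_force: 4.8
t 19.22 tray xy [-68.1  12.4] z 56.1 yaw-want(deg) 0.36 tilt [-0.001 -0.005 -1.   ] F [-1.2 -9.4  0.5] w -0.2 q7 -0.23
```

The gate is hard against its stop: the force rises with no further motion. I'll back off, lift away and check.

```bash
python3 -m handwheel '[[[-0.2,0,0],[0,0,0],1],[[-0.4,0,0],[0,0,0],1],[[-0.4,0,-0.4],[0,0,0],1],[[-0.2,0,-0.8],[0,0,0],1],[[0,0,-0.8],[0,0,0],1],[[0,0,-0.8],[0,0,0],1],[[-0.6,0,-0.8],[0,0,0],1],[[-0.8,0,-0.5],[0,0,0],1],[[-0.8,0,0],[0,0,0],1],[[-0.8,0,0],[0,0,0],1],[[-0.8,0,0],[0,0,0],1],[[-0.8,0,0],[0,0,0],1],[[-0.8,0,0],[0,0,0],1],[[0,0,0],[0,0,0],1],[[0,0,0],[0,0,0],1]]'
python3 st.py
python3 - <<'E'
from box import *
t=capture("top")[0];s=capture("side")[0]; r=boxpose(t,thr=140); print(np.round(r[:5],2))
a=t[225:350,295:470]; b=s[235:390,205:345]
cv2.imwrite("pics/v6.png",np.hstack([cv2.resize(a,(455,325)),cv2.resize(b,(294,325))])[:,:,::-1])
E
```

```text
t: 20.47
eef_pos: [397.2, -250.9, 158.3]
ee_rot: [-0.0, 0.772, 0.635, 0.0]
contact_force: [0.0, 1.1, -0.3]
width: 0.3
gripper_force: 0.0
t 20.47 tray xy [ -67.5 -149.6] z 158.3 yaw-want(deg) 0.31 tilt [-0.     0.001 -1.   ] F [ 0.   1.1 -0.3] w 0.3 q7 0.23
[-0.5 82.5  0.  73.  74. ]
```

View pics/v6.png

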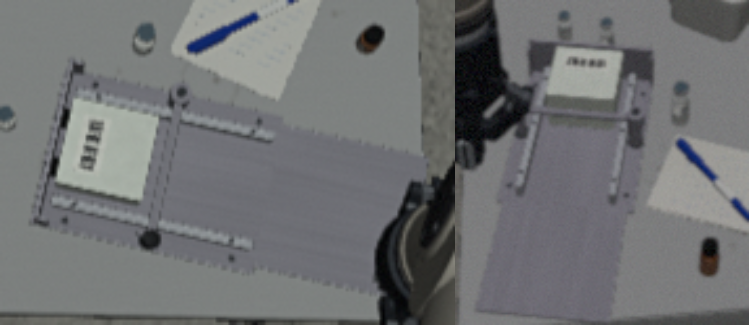

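The box is home against the buffers, the gate bar lies straight across the lane behind it, nothing round about has moved, and the arm is clear.

```bash
python3 -c "
from plant import *
print(finish_job())"
```

```text
the job is handed in; nothing more can be done
None
```

The job is handed in at about 20.5 s: the last pictures show the cryobox centred and home against the buffers (y ≈ 82 mm), the gate shut behind it and the bystanders where they stood, with no sign of rail contact.

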